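# Pull a contact plug and show its pins to the inspection camera

## Task

Pull the plug with the flat, oblong handle straight up out of the junction box, where a sprung catch holds it, and leave the round-handled plug seated. Show its pins to the small inspection camera: pin end squarely facing the lens, centred in front of it with the pin tips about 80 mm from the lens, and the handle's broad side running level from left to right as the camera sees it (either way round). Finish while holding it still in the air there, without putting it down or letting go; do not touch the camera, and leave the loose things nearby where they lie.

Things in the scene. Friction and masses are not known exactly. Their poses are not given: they have to be found in the camera images.
- flat_plug: Plug, 60 g, 74 mm long. Origin: tips of its 4 pins; z from pins to handle (up when seated). Square shank 16 mm, z 6-30; flange 24 (x) x 34 (y), z 30-34, rests on the box top; flat handle 20 (x) x 42 (y), z 34-74: grip across x; broad side along y. Seated, the pins reach 30 mm below the box top; the sprung catch gives after 3-5 mm of straight pull (about 4-10 N), then the plug slides, 0.8 mm play.
- round_plug: The other plug, same pins, shank and catch, but a round handle 28 mm across, z 34 to 74 mm. Stays seated. Origin at its pin tips, z up. Which of the two sockets it sits in varies.
- box: Fixed aluminium junction box, 60 (x) x 150 (y) x 45 (z) mm, with screw ears to 186 mm along y. Origin at the centre of its underside, z up, top at z 45 mm. Two square sockets at y +35 and -35 mm, x 0; the seated plugs' axes are parallel to the box's. Behind the work a water cooler 352 mm high stands fixed, its front at x 0.59 m (0.57 at its knob), y -0.20 to 0.10 m: swing round it.
- camera: Fixed stand of the small inspection camera. Origin on the worktop, 5 mm in front of the middle of the base plate's front edge; the plate reaches 105 mm along its +x and is 78 mm wide (y). About 125 mm high in all.
- lens: Camera head fixed in the stand: white box 46x48x52 mm, black lens barrel 32 mm across. Origin: centre of the lens front, 118 mm above the worktop, 36 mm along the stand's +x. z = viewing direction, out of the lens: up, leaning 25 degrees (0.436 rad) from vertical to the stand's -x (roughly to the robot). y is level, left-right in its picture, parallel to the stand's y.
- spanner: Loose combination spanner 191 mm long, 7 mm thick, lying between the box and the camera. Leave alone. Origin at the centre of its underside.
- screwdriver: Loose black screwdriver 171 mm long, 28 mm high, lying between the box and the camera. Leave alone. Origin at the centre of its underside.
- weight: Loose brass weight 32 mm across, 42 mm high, standing between the box and the camera. Leave alone. Origin at the centre of its underside.
Mind the look-alikes: they are no part of the job. Leave any turquoise look-alike of the camera alone. What is shaped like the flat_plug but pink is not meant.

How it is judged:
By the outcome, as a careful person would: the job done as asked, in the order asked, and still so for the second after the job is handed in, while the arm keeps its last pose, push and grip.
It also fails if it takes over 45 s, if anything falls off the work surface, if the arm or the gripper's body presses on something with over 40 N, if the wrist force passes 120 N, or if a joint passes its speed limit or range.

## Robot

A 6-joint arm with a two-finger parallel gripper is mounted at the origin on a cart in front of the work surface, level with it; the furniture and walls round the work are solid. World frame = base frame: x ahead of the robot, y to its left, z up, the work surface at z = 0. Lengths are in m, angles in degrees, forces in N, time in s.
With the tool pointing down it reaches from about 0.375 to 0.9 m from the base axis. Payload 3.1 kg.
Tool frame: the origin (TCP) lies at the very end of the fingers, on their centre line; the grasp point (between the pads) lies 19 mm behind it; z points along the fingers, y is the direction in which the jaws open and shut (so a half turn about z gives the same grasp; the last joint's range is limited). The gripper opens to 87 mm and grips with 3 to 60 N. Pads are 19 mm wide; open, the fingers measure 117 mm over their backs; the gripper's body (75 mm by 190 mm) begins 51 mm behind the grasp point.
Start: joints at [-84.712, 30.224, 82.088, -0, 67.689, -10.227], TCP at [0.167, -0.602, 0.223] pointing down, gripper open.
Joint ranges: [-176.69, 176.69], [-43.24, 126.21], [12.49, 139.97], [-82, 262], [0, 151.66], [-163.58, 163.58]. Speed limits (degrees/s): [159.86, 159.86, 180, 180, 180, 180].

## Interface

Orientations are given as a 3x3 rotation matrix whose columns are the frame's x, y, z axes.
In Python, from rig import readout, capture, camera_model, bot, spot_in, regions_of gives the robot as it stands.
- The arm moves only by the tool send_rows, never from a script. Its argument "moves" is a list that holds one entry, the list of rows, each a list of 7 numbers: the turn, a rotation vector about the tool's x, y, z in degrees, then the shift along the tool's x, y, z in cm, then the opening, from -1 (shut) to 1 (fully open). A call has exactly 5 rows; each row shifts and turns the commanded pose from where the row before left it, along the tool's axes as they then stand; what a row does not reach is not made up. A row lasts 1/10 s, in which the tool goes at most 50 mm and 8.59 degrees, less where a joint would pass 70% of its speed; a pose out of reach is approached as far as the arm can. A call with a gripper value outside its range is refused whole. The fingers move at their own pace and stop on an object; the grip force is fixed at half the most. Time passes only in rows, so rows that do not move let the fingers close, or fill a call up. It gives the time, the measured TCP pose, the force and the opening at its end, in the units of the state.
- readout.read_state(): the state, without advancing time (a new reading comes with each control period).
- capture(name): name is "side" or "top" or "wrist"; returns the picture (420x560x3 uint8, blue, green, red); there is no depth.
- camera_model(name): a dict with "camera_matrix" (3x3 intrinsics, pixels), "k1" (the pictures are not rectified: a ray, as slopes to the right and down, at radius r is drawn at 1 + k1 r^2 times it, then the intrinsics apply), "pose" (4x4, takes a point from camera to world coordinates). Camera axes: x right, y up, looking along -z (the intrinsics and any distortion apply to the point x, -y, -z); pixel columns grow to the right and rows downward; lengths in m; the calibration is good to about 2 mm. A picture is of the moment at which its call begins: read the wrist's pose just before it. camera_model takes no time and is no camera call; for the wrist camera it gives the pose at the moment of the call.
- bot.hand_in(): hands the job in, once; it reports no verdict.
Trained networks look in the newest picture that a camera, given by its name, has taken for a name from the list of things; names that differ only in an ending like _2 or _b are one class to them, and where a whole thing is asked for, a point or a joint stands for the part that bears it (a point fixed in the world has none). Each returns a list of dicts, best first, with "p" (0 to 1); they miss things now and then, are a little off and sometimes report something else, mostly with a low value. They report only what shows in the picture. A call takes as long as a camera call. They do not tell look-alikes from the thing itself.
- spot_in(camera, thing): "location" ([x, y, z] in m, in world coordinates, good to about 4 mm: the middle of the surface that is visible of it).
- regions_of(camera, thing): "mask" (420x560 bool, what is visible of it).
The state is a dict: "time_s": time; "joint_positions": joint angles; "qvel": joint speeds; "tau": joint torques, N m; "position": TCP position; "tcp_rot": TCP orientation; "force": force on the tool from outside, world axes, zero at the start; "moment": the same for the moment, N m; "opening": opening from 0.0 (shut) to 1.0 (fully open).
Only numpy, scipy, OpenCV 4.12 (cv2) and the standard library are available. Lean on these libraries where they do the work, as an engineer would, in place of code of your own. Each camera call takes 0.05 s, during which the arm holds its last target. There are 200 camera calls.

## Working session

There is one attempt and no reset: what is moved stays moved. The work goes in short steps, Python scripts to look and compute and a tool call to move; the robot and the scene stay as the last step left them, time stands still between calls to the robot, and variables do not carry over. Pictures are saved under pics/ and viewed, about 8 in all and at most 12, crops included, and the job is handed in when it is done.

Besides the shell and the picture viewer there is one more tool, called after "Call:" as a command line: name --argument value ..., lists and objects as JSON in quotes. send_rows: Moves the arm, as the interface text tells. Its arguments: {"type":"object","properties":{"moves":{"type":"array","items":{"type":"array","items":{"type":"array","items":{"type":"number"}}}}},"required":["moves"]}

```bash
ls; mkdir -p pics; python3 - <<'E'
from rig import *
import cv2,numpy as np
s=readout.read_state();print(s['time_s'],s['position'],s['opening'])
a=capture('side');b=capture('top')
cv2.imwrite('pics/a.png',a);cv2.imwrite('pics/b.png',b)
for c in ('side','top'):
  m=camera_model(c);print(c,np.round(m['camera_matrix'],1).tolist(),m['k1'],np.round(m['pose'],3).tolist())
  for t in ('flat_plug','round_plug','box','camera','lens','spanner','screwdriver','weight'):
    print(t,[(np.round(d['location'],3).tolist(),round(d['p'],2)) for d in spot_in(c,t)])
E
```

```text
pics
0.0 [ 0.16711778 -0.60146502  0.22159041] 0.9971436916917584
side [[471.1, 0.0, 284.3], [0.0, 471.1, 209.7], [0.0, 0.0, 1.0]] -0.11321539439720466 [[-0.56, 0.327, -0.761, -0.525], [-0.829, -0.222, 0.514, 0.691], [-0.001, 0.918, 0.396, 0.626], [0.0, 0.0, 0.0, 1.0]]
flat_plug [([0.481, 0.346, 0.069], 0.61), ([0.402, 0.432, 0.051], 0.59), ([0.573, 0.365, 0.052], 0.51)]
round_plug [([0.472, 0.281, 0.072], 0.47)]
box [([0.456, 0.314, 0.035], 0.97)]
camera [([0.532, -0.274, 0.013], 0.63)]
lens []
spanner [([0.399, 0.032, 0.006], 0.54)]
screwdriver [([0.433, -0.131, 0.016], 0.74)]
weight []
top [[404.4, 0.0, 275.5], [0.0, 404.4, 204.2], [0.0, 0.0, 1.0]] -0.10774450305978679 [[-0.024, 0.988, -0.15, 0.261], [-1.0, -0.024, -0.002, 0.013], [-0.005, 0.15, 0.989, 1.515], [0.0, 0.0, 0.0, 1.0]]
flat_plug [([0.57, 0.358, 0.079], 0.56), ([0.415, 0.427, 0.072], 0.39), ([0.478, 0.304, 0.043], 0.26)]
round_plug [([0.48, 0.274, 0.092], 0.61), ([0.479, 0.304, 0.042], 0.54)]
box [([0.478, 0.305, 0.042], 0.84)]
camera [([0.434, -0.412, 0.017], 0.83), ([0.536, -0.297, 0.015], 0.69)]
lens [([0.448, -0.42, 0.098], 0.52), ([0.549, -0.294, 0.095], 0.51)]
spanner [([0.401, 0.034, 0.005], 0.64), ([0.482, 0.276, 0.09], 0.36)]
screwdriver [([0.444, -0.141, 0.026], 0.78)]
weight [([0.504, 0.04, 0.026], 0.6)]
```

View pics/a.png

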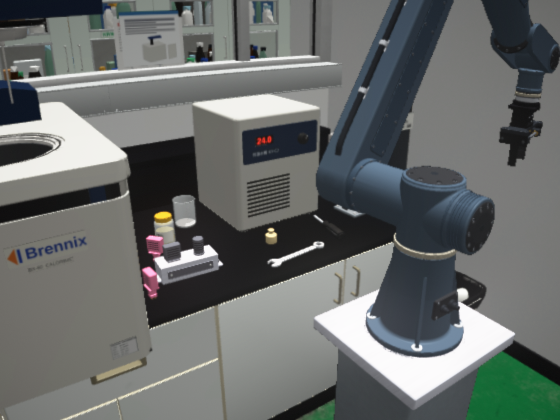

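View pics/b.png

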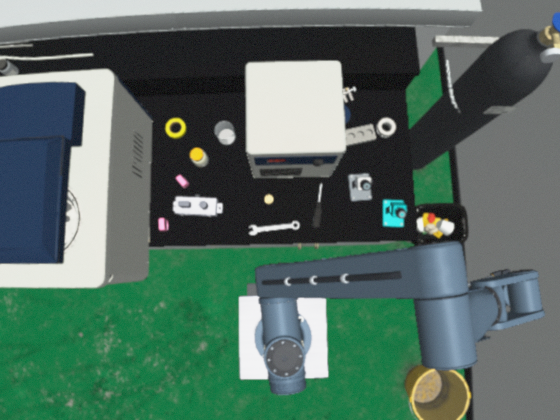

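```bash
cat > h.py <<'E'
from rig import *
import cv2,numpy as np
from scipy.spatial.transform import Rotation as Ro
def plan(p,R,note=''):
    s=readout.read_state();R0=s['tcp_rot'];p0=s['position']
    print(note,'turn(tool,deg)',np.round(Ro.from_matrix(R0.T@R).as_rotvec(degrees=True),2),
     'shift now-axes cm',np.round(R0.T@(p-p0)*100,2),'shift final-axes cm',np.round(R.T@(p-p0)*100,2))
def ray(cam,uv):
    K=np.array(cam['camera_matrix']);k=cam['k1'];T=np.array(cam['pose'])
    d=(np.array(uv,float)-K[:2,2])/np.array([K[0,0],K[1,1]])
    u=d.copy()
    for _ in range(20): u=d/(1+k*(u@u))
    return T[:3,3],T[:3,:3]@np.array([u[0],-u[1],-1])
def onz(cam,uv,z):
    o,d=ray(cam,uv);return o+d*(z-o[2])/d[2]
def proj(cam,P):
    K=np.array(cam['camera_matrix']);k=cam['k1'];T=np.array(cam['pose'])
    q=(np.atleast_2d(P)-T[:3,3])@T[:3,:3];u=np.c_[q[:,0],-q[:,1]]/-q[:,2:]
    u=u*(1+k*(u**2).sum(1,keepdims=True));return u*[K[0,0],K[1,1]]+K[:2,2]
E
python3 - <<'E'
from h import *
s=readout.read_state();np.set_printoptions(precision=3,suppress=True)
print(s['tcp_rot'],s['force'])
T=camera_model('wrist')['pose'];R=s['tcp_rot']
print('wrist in tool',R.T@(T[:3,3]-s['position']),'\n',R.T@T[:3,:3],camera_model('wrist')['camera_matrix'],camera_model('wrist')['k1'])
Rd=np.array([[0,1,0],[1,0,0],[0,0,-1.]])
plan(np.array([.45,-.30,.42]),Rd,'A');plan(np.array([.45,-.30,.42]),Rd@np.diag([-1,-1,1]),'B')
b=cv2.imread('pics/b.png');cv2.imwrite('pics/c.png',cv2.resize(b[150:260,140:420],None,fx=2.8,fy=2.8,interpolation=2))
E
```

```text
[[ 0.964  0.267 -0.   ]
 [ 0.267 -0.964 -0.   ]
 [-0.    -0.    -1.   ]] [-0.218 -0.191  0.029]
wrist in tool [ 0.075 -0.    -0.162] 
 [[ 0.001  0.962  0.274]
 [ 1.    -0.001  0.   ]
 [ 0.     0.274 -0.962]] [[339.461   0.    279.037]
 [  0.    339.461 209.639]
 [  0.      0.      1.   ]] -0.011113435163069086
A turn(tool,deg) [ -0.     0.   -74.49] shift now-axes cm [ 35.33 -21.55 -19.75] shift final-axes cm [ 30.22  28.28 -19.75]
B turn(tool,deg) [  0.     0.   105.51] shift now-axes cm [ 35.33 -21.55 -19.75] shift final-axes cm [-30.22 -28.28 -19.75]
```

Call:
send_rows --moves '[[[0,0,-8.3,0,0,-4,1],[0,0,-8.3,0,0,-4,1],[0,0,-8.3,0,0,-4,1],[0,0,-8.3,0,0,-4,1],[0,0,-8.3,0,0,-3.75,1]]]'

```text
time_s: 1.4
position: [0.1672, -0.602, 0.4222]
tcp_rot: [[0.539, 0.842, 0.0], [0.842, -0.539, -0.001], [-0.001, 0.001, -1.0]]
force: [0.1, 0.6, -0.0]
opening: 1.001
```

Call:
send_rows --moves '[[[0,0,-8.3,0,0,0,1],[0,0,-8.3,0,0,0,1],[0,0,-8.3,0,0,0,1],[0,0,-8.1,0,0,0,1],[0,0,0,3,3,0,1]]]'

```text
time_s: 1.9
position: [0.1945, -0.5749, 0.4189]
tcp_rot: [[0.003, 1.0, -0.002], [1.0, -0.003, -0.001], [-0.001, -0.002, -1.0]]
force: [0.8, 0.2, -0.9]
opening: 1.0
```

Call:
send_rows --moves '[[[0,0,0,3.3,3.1,0,1],[0,0,0,3.3,3.1,0,1],[0,0,0,3.3,3.1,0,1],[0,0,0,3.3,3.1,0,1],[0,0,0,3.3,3.1,0,1]]]'

```text
time_s: 2.4
position: [0.3531, -0.4056, 0.4202]
tcp_rot: [[0.0, 1.0, 0.0], [1.0, -0.0, -0.0], [-0.0, 0.0, -1.0]]
force: [0.2, -1.1, -0.9]
opening: 1.002
```

Call:
send_rows --moves '[[[0,0,0,3.3,3.1,0,1],[0,0,0,3.3,3.1,0,1],[0,0,0,3.3,3.1,0,1],[0,0,0,3.3,2,0,1],[0,0,0,0,0,0,1]]]'

```text
time_s: 2.9
position: [0.467, -0.2709, 0.4202]
tcp_rot: [[-0.007, 1.0, 0.001], [1.0, 0.007, 0.002], [0.002, 0.001, -1.0]]
force: [0.5, -0.1, -0.2]
opening: 0.999
```

```bash
python3 - <<'E'
from h import *
np.set_printoptions(precision=3,suppress=True)
s=readout.read_state();print(s['time_s'],s['position'],s['tcp_rot'],s['joint_positions'])
im=capture('wrist');cv2.imwrite('pics/d.png',im)
for t in ('camera','lens'):
    print(t,[(d['location'],round(d['p'],2)) for d in spot_in('wrist',t)])
E
```

```text
2.9 [ 0.467 -0.271  0.42 ] [[-0.007  1.     0.001]
 [ 1.     0.007  0.002]
 [ 0.002  0.001 -1.   ]] [-42.046  13.619  77.241   0.118  89.171 -42.424]
camera [([0.4486, -0.4123, 0.058], 0.62), ([0.5429, -0.2916, 0.0608], 0.61)]
lens [([0.5467, -0.2972, 0.0995], 0.91), ([0.448, -0.4176, 0.095], 0.67)]
```

View pics/d.png

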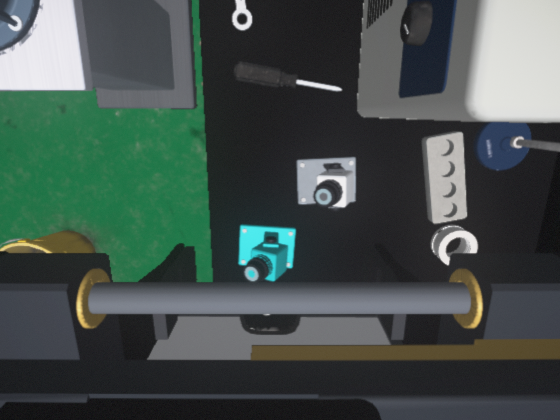

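```bash
python3 - <<'E'
from h import *
im=cv2.imread('pics/d.png');cv2.imwrite('pics/e.png',cv2.resize(im[145:220,280:375],None,fx=8,fy=8,interpolation=cv2.INTER_CUBIC))
E
```

```text
(no output)
```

View pics/e.png

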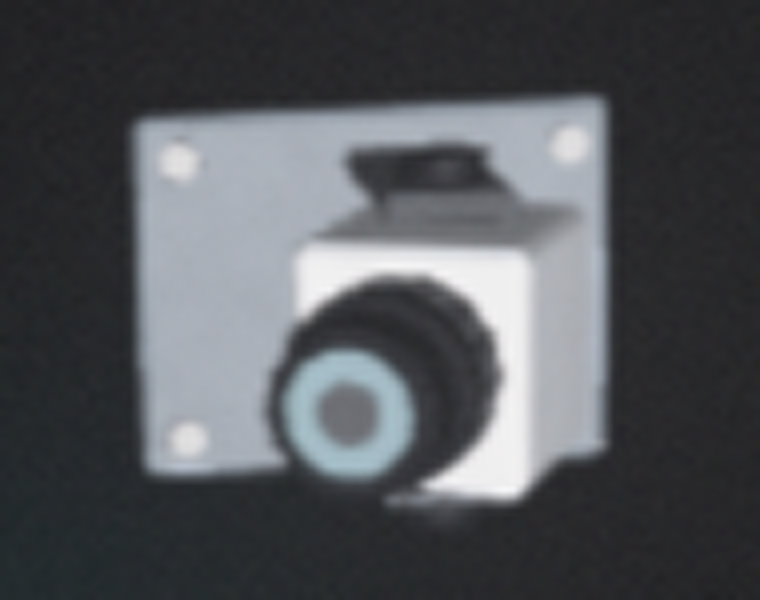

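```bash
python3 - <<'E'
from h import *
from scipy.optimize import least_squares
np.set_printoptions(precision=4,suppress=True)
cam=camera_model('wrist')
f=lambda a:(np.array(a)+.5)/8-.5+[280,145]
c=f([[135,120],[607,97],[605,452],[148,473]]);l=f([[347,412]])
P=np.array([onz(cam,u,.006) for u in c]);print(P,[np.linalg.norm(P[i]-P[(i+1)%4]) for i in range(4)])
print('lens',onz(cam,l[0],.118))
def res(v,t=.006):
    x,y,a=v;R=np.array([[np.cos(a),-np.sin(a)],[np.sin(a),np.cos(a)]])
    Q=np.array([[.005,.039,t],[.105,.039,t],[.105,-.039,t],[.005,-.039,t],[.036,0,.118]])
    W=Q.copy();W[:,:2]=Q[:,:2]@R.T+[x,y];return (proj(cam,W)-np.vstack([c,l])).ravel()
for t in (.003,.006,.01):
    r=least_squares(res,[.5,-.3,0],args=(t,));print(t,r.x,np.degrees(r.x[2]),r.fun.reshape(-1,2).tolist())
E
```

```text
[[ 0.4943 -0.2764  0.006 ]
 [ 0.594  -0.2713  0.006 ]
 [ 0.5985 -0.3488  0.006 ]
 [ 0.4983 -0.3537  0.006 ]] [np.float64(0.09987598096586586), np.float64(0.07763421239828289), np.float64(0.10025225872928632), np.float64(0.07748466170630511)]
lens [ 0.5266 -0.3127  0.118 ]
0.003 [ 0.4915 -0.3155  0.0502] 2.8756285036200384 [[0.04241047197461967, -0.2553951724651995], [-0.17885154261125535, -0.2181210989265594], [-0.4835590717755167, -0.20821652092610066], [-0.05305182164272537, -0.1718239000949211], [0.5411633661351516, 0.692235309281898]]
0.006 [ 0.4912 -0.3151  0.0509] 2.913720786607372 [[-0.06167476765722313, -0.2468183399965369], [0.023428683499673753, -0.2636986847420246], [-0.2617554853937918, -0.029326585556020746], [-0.11627832437898178, 0.056695121586045616], [0.3349373012463275, 0.41422895112086167]]
0.01 [ 0.4908 -0.3146  0.0517] 2.964281428112327 [[-0.20353074262038717, -0.2370872350800255], [0.2951173312265496, -0.3268285891675191], [0.03602284845879922, 0.21050509232469494], [-0.2030813484553846, 0.3632398026282999], [0.05809073260849118, 0.041284780038637336]]
```

Call:
send_rows --moves '[[[0,0,0,3,0,0,1],[0,0,0,4.4,0,0,1],[0,0,0,4.4,0,0,1],[0,0,0,4.4,0,0,1],[0,0,0,4.4,0,0,1]]]'

```text
time_s: 3.55
position: [0.4646, -0.0693, 0.4201]
tcp_rot: [[0.003, 1.0, 0.0], [1.0, -0.003, -0.001], [-0.001, 0.0, -1.0]]
force: [0.8, 0.0, -0.4]
opening: 0.998
```

Call:
send_rows --moves '[[[0,0,0,4.4,0,0,1],[0,0,0,4.4,0,0,1],[0,0,0,4.4,0,0,1],[0,0,0,4.4,0,0,1],[0,0,0,4.4,0,0,1]]]'

```text
time_s: 4.05
position: [0.4654, 0.1509, 0.4203]
tcp_rot: [[0.003, 1.0, 0.001], [1.0, -0.003, -0.001], [-0.001, 0.001, -1.0]]
force: [0.7, -0.1, 0.7]
opening: 0.998
```

Call:
send_rows --moves '[[[0,0,0,4.4,0,0,1],[0,0,0,4.4,0,0,1],[0,0,0,3,0,2,0.5],[0,0,0,2,0,2,0.5],[0,0,0,0,0,0,0.5]]]'

```text
time_s: 4.55
position: [0.4641, 0.289, 0.3769]
tcp_rot: [[-0.001, 1.0, -0.006], [1.0, 0.001, -0.002], [-0.002, -0.006, -1.0]]
force: [-0.1, -0.7, -1.0]
opening: 0.814
```

```bash
python3 - <<'E'
from h import *
np.set_printoptions(precision=4,suppress=True)
s=readout.read_state();print(s['time_s'],s['position'],s['tcp_rot'],s['joint_positions'],s['qvel'])
im=capture('wrist');cam=camera_model('wrist');np.save('cam2.npy',cam,allow_pickle=True);cv2.imwrite('pics/f.png',im)
for t in ('box','flat_plug','round_plug'):
    print(t,[(d['location'],round(d['p'],2)) for d in spot_in('wrist',t)])
u,v=proj(cam,[[.478,.31,.06]])[0].astype(int);print(u,v)
x0=max(0,u-80);y0=max(0,v-60);print(x0,y0)
cv2.imwrite('pics/g.png',cv2.resize(im[y0:y0+120,x0:x0+160],None,fx=5,fy=5,interpolation=cv2.INTER_CUBIC))
E
```

```text
4.55 [0.4641 0.289  0.3769] [[-0.0012  1.     -0.006 ]
 [ 1.      0.0011 -0.002 ]
 [-0.002  -0.006  -1.    ]] [20.1892 15.8709 80.5851  0.0116 83.9032 20.1222] [-2.2976 -2.2421 -1.7655 -2.0074  2.3215 -1.3628]
box []
flat_plug [([0.4184, 0.4241, 0.0747], 0.81), ([0.5728, 0.3609, 0.0759], 0.73), ([0.4861, 0.3507, 0.0866], 0.68)]
round_plug [([0.4866, 0.2824, 0.0911], 0.69)]
289 151
209 91
```

View pics/g.png

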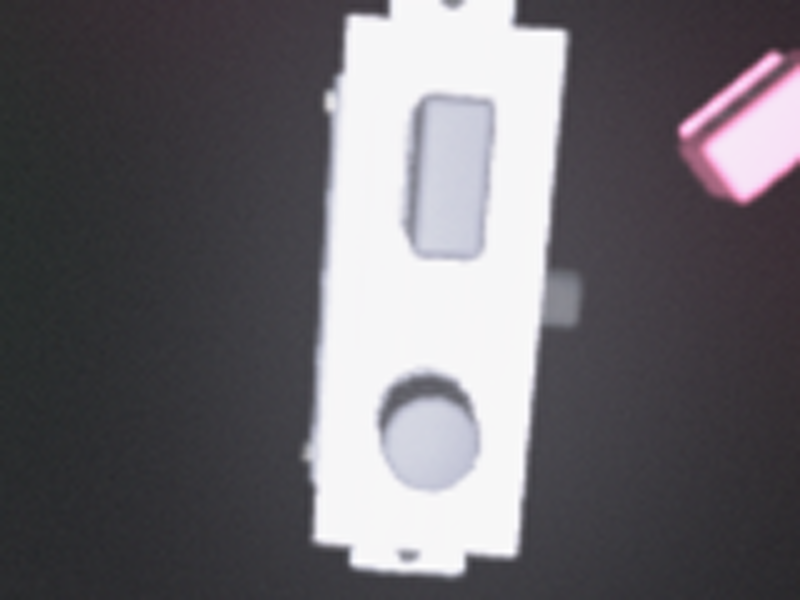

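```bash
python3 - <<'E'
from h import *
from scipy.optimize import least_squares
np.set_printoptions(precision=4,suppress=True)
cam=np.load('cam2.npy',allow_pickle=True).item();cam={k:v for k,v in cam.items()}
f=lambda a:(np.array(a)+.5)/5-.5+[209,91]
c=f([[347,15],[567,30],[518,556],[315,543],[422,95],[494,98],[482,260],[413,256],[430,443]])
def res(v,full=False):
    x,y,a=v;R=np.array([[np.cos(a),-np.sin(a)],[np.sin(a),np.cos(a)]])
    Q=[[sx*.03,sy*.075,.045] for sx,sy in((-1,1),(1,1),(1,-1),(-1,-1))]+[[sx*.01,.035+sy*.021,.089] for sx,sy in((-1,1),(1,1),(1,-1),(-1,-1))]+[[0,-.035,.089]]
    W=np.array(Q);W[:,:2]=W[:,:2]@R.T+[x,y];return (proj(cam,W)-c).ravel()
r=least_squares(res,[.48,.31,0],loss='soft_l1');print(r.x,np.degrees(r.x[2]),res(r.x).reshape(-1,2))
P=np.array([onz(cam,u,.089) for u in c[4:8]]);print('handle',P.mean(0),np.linalg.norm(np.diff(P,axis=0),axis=1),
 np.degrees(np.arctan2(*(-(P[0]+P[1]-P[2]-P[3])[:2]*[1,-1]))))
x,y,a=r.x;p=np.array([x-.035*np.sin(a),y+.035*np.cos(a),.09]);print('plug',p)
ca,sa=np.cos(a),np.sin(a)
Rg=np.array([[-sa,ca,0],[ca,sa,0],[0,0,-1.]])
plan(p,Rg,'above')
p[2]=.052;plan(p,Rg,'grasp')
E
```

```text
[ 0.4878  0.3112 -0.063 ] -3.6087747702096213 [[ 0.1871  0.356 ]
 [-0.6783  0.2769]
 [-0.5983 -0.5564]
 [ 0.2869 -0.4532]
 [-0.3068 -0.7441]
 [ 0.9061 -0.2964]
 [ 0.5128  0.5743]
 [-0.904   0.3768]
 [ 0.4376  0.2448]]
handle [0.4899 0.3461 0.089 ] [0.0184 0.0409 0.0181] -2.851111817875012
plug [0.49   0.3461 0.09  ]
above turn(tool,deg) [ 0.11 -0.    3.49] shift now-axes cm [ 5.87  2.32 29.11] shift final-axes cm [ 6.01  2.01 29.11]
grasp turn(tool,deg) [ 0.11 -0.    3.49] shift now-axes cm [ 5.87  2.31 32.91] shift final-axes cm [ 6.01  2.01 32.91]
```

Call:
send_rows --moves '[[[0,0,3.5,0,0,0,0.5],[0,0,0,3,1,3.5,0.5],[0,0,0,3,1,3.5,0.5],[0,0,0,0,0,4.5,0.5],[0,0,0,0,0,4.5,0.5]]]'

```text
time_s: 5.25
position: [0.4907, 0.3473, 0.2204]
tcp_rot: [[0.062, 0.998, 0.004], [0.998, -0.062, 0.002], [0.002, 0.004, -1.0]]
force: [0.1, -0.4, -0.9]
opening: 0.752
```

Call:
send_rows --moves '[[[0,0,0,0,0,4.5,0.5],[0,0,0,0,0,4.5,0.5],[0,0,0,0,0,1,0.5],[0,0,0,0,0,0,0.5],[0,0,0,0,0,0,0.5]]]'

```text
time_s: 5.75
position: [0.4909, 0.3479, 0.1225]
tcp_rot: [[0.062, 0.998, 0.004], [0.998, -0.062, 0.002], [0.002, 0.004, -1.0]]
force: [0.7, 0.5, 0.3]
opening: 0.748
```

```bash
python3 - <<'E'
from h import *
np.set_printoptions(precision=4,suppress=True)
a=-.063;ca,sa=np.cos(a),np.sin(a)
Rg=np.array([[-sa,ca,0],[ca,sa,0],[0,0,-1.]])
s=readout.read_state();print(s['time_s'],s['position'],s['qvel'],s['opening'])
plan(np.array([.490,.3461,.052]),Rg)
im=capture('wrist');cv2.imwrite('pics/h.png',im)
E
```

```text
5.75 [0.4909 0.3479 0.1225] [ 0.4714 -1.229  -0.6194  0.0008 -0.1957  0.0111] 0.7479238846431642
 turn(tool,deg) [ 0.24 -0.12  0.07] shift now-axes cm [-0.2  -0.11  7.05] shift final-axes cm [-0.18 -0.08  7.05]
```

View pics/h.png

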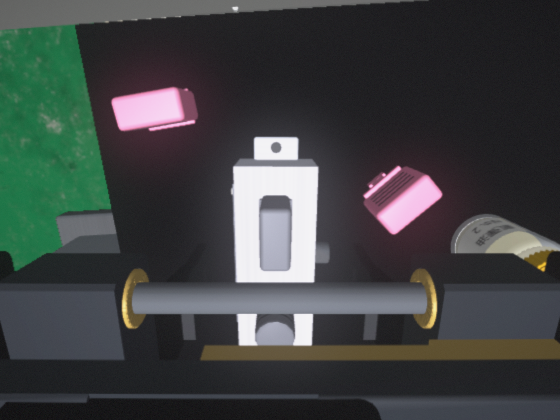

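Call:
send_rows --moves '[[[0.24,-0.12,0,-0.18,-0.08,0,0.1],[0,0,0,0,0,2,0.1],[0,0,0,0,0,2.5,0.1],[0,0,0,0,0,2,0.1],[0,0,0,0,0,0.5,0.1]]]'

```text
time_s: 6.3
position: [0.4869, 0.3454, 0.0497]
tcp_rot: [[0.061, 0.998, -0.005], [0.998, -0.061, -0.002], [-0.003, -0.005, -1.0]]
force: [-0.1, -0.4, 1.1]
opening: 0.558
```

Call:
send_rows --moves '[[[0,0,0,0,0,0,0.1],[0,0,0,0,0,0,-1],[0,0,0,0,0,0,-1],[0,0,0,0,0,0,-1],[0,0,0,0,0,0,-1]]]'

```text
time_s: 6.8
position: [0.4877, 0.3459, 0.0508]
tcp_rot: [[0.061, 0.998, -0.003], [0.998, -0.061, -0.001], [-0.002, -0.003, -1.0]]
force: [-0.5, -0.7, -1.0]
opening: 0.271
```

Call:
send_rows --moves '[[[0,0,0,0,0,0,-1],[0,0,0,0,0,0,-1],[0,0,0,0,0,0,-1],[0,0,0,0,0,0,-1],[0,0,0,0,0,0,-1]]]'

```text
time_s: 7.3
position: [0.4877, 0.3458, 0.0506]
tcp_rot: [[0.061, 0.998, -0.003], [0.998, -0.061, -0.001], [-0.002, -0.003, -1.0]]
force: [-1.2, -0.4, 5.9]
opening: 0.231
```

Call:
send_rows --moves '[[[0,0,0,0,0,-0.15,-1],[0,0,0,0,0,-0.15,-1],[0,0,0,0,0,-0.2,-1],[0,0,0,0,0,-0.2,-1],[0,0,0,0,0,-0.2,-1]]]'

```text
time_s: 7.8
position: [0.4875, 0.3456, 0.0587]
tcp_rot: [[0.061, 0.998, -0.005], [0.998, -0.061, -0.002], [-0.002, -0.005, -1.0]]
force: [1.5, 0.2, -5.3]
opening: 0.227
```

Call:
send_rows --moves '[[[0,0,0,0,0,-0.3,-1],[0,0,0,0,0,-0.4,-1],[0,0,0,0,0,-0.5,-1],[0,0,0,0,0,-0.6,-1],[0,0,0,0,0,-0.7,-1]]]'

```text
time_s: 8.3
position: [0.4867, 0.3456, 0.0848]
tcp_rot: [[0.061, 0.998, -0.006], [0.998, -0.061, -0.002], [-0.003, -0.006, -1.0]]
force: [0.0, 0.2, -1.1]
opening: 0.224
```

Call:
send_rows --moves '[[[0,0,0,0,0,-1.5,-1],[0,0,0,0,0,-2,-1],[0,0,0,0,0,-2,-1],[0,0,0,0,0,0,-1],[0,0,0,0,0,0,-1]]]'

```text
time_s: 8.8
position: [0.4873, 0.3459, 0.1394]
tcp_rot: [[0.061, 0.998, -0.004], [0.998, -0.061, -0.002], [-0.002, -0.004, -1.0]]
force: [-0.4, -0.0, -1.5]
opening: 0.229
```

```bash
python3 - <<'E'
from h import *
np.set_printoptions(precision=4,suppress=True)
s=readout.read_state();print(s['time_s'],s['position'],s['force'],s['opening'],s['joint_positions'])
a=capture('wrist');b=capture('side')
m=cv2.resize(b[215:305,130:250],(480,360),interpolation=2)
cv2.imwrite('pics/i.png',np.hstack([cv2.resize(a[100:400,100:450],(320,274)),m[:274]]))
E
```

```text
8.8 [0.4873 0.3459 0.1394] [-0.4465 -0.015  -1.5007] 0.22866163250718888 [24.6512 34.1699 90.3072  0.0165 55.7801 28.1138]
```

View pics/i.png

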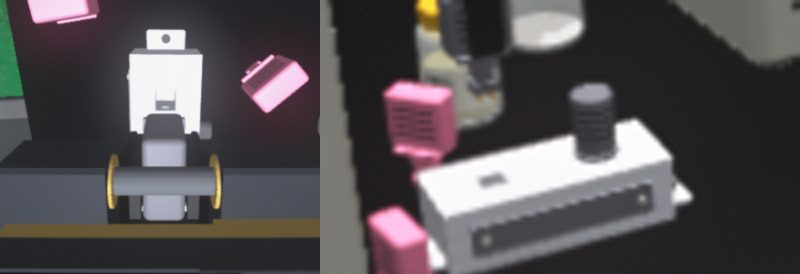

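```bash
python3 - <<'E'
from h import *
np.set_printoptions(precision=4,suppress=True)
s=readout.read_state();R=s['tcp_rot'];p=s['position']
a=capture('wrist');ca=camera_model('wrist');b=capture('side');cb=camera_model('side')
def draw(im,c,off):
    im=cv2.resize(im,None,fx=4,fy=4,interpolation=2)
    # tool z of pin tips = off; plug z -> tool z = off - z
    for z,hx,hy in((74,10,21),(34,12,17),(30,12,17),(6,8,8),(0,5,5)):
        Q=np.array([[sy*hy,sx*hx,off-z] for sx,sy in((-1,-1),(1,-1),(1,1),(-1,1))])/1000
        q=((proj(c,Q@R.T+p)+.5)*4).astype(int)
        cv2.polylines(im,[q],True,(0,255,0) if z!=0 else (0,0,255),1)
        if z in(74,0):print(z,q.mean(0)/4)
    return im
A=draw(a,ca,35.6);B=draw(b,cb,35.6)
u,v=(proj(cb,[p-[0,0,.02]])[0]*4).astype(int);u2,v2=(proj(ca,[p-[0,0,-.02]])[0]*4).astype(int)
c1=A[max(0,v2-250):v2+250,u2-200:u2+200];c2=B[v-250:v+250,u-200:u+200]
h=min(len(c1),len(c2));cv2.imwrite('pics/j.png',np.hstack([c1[:h],c2[:h]]))
E
```

```text
74 [279.625 301.375]
0 [279.5625 239.125 ]
74 [168.1875 211.75  ]
0 [171.375 239.25 ]
```

View pics/j.png

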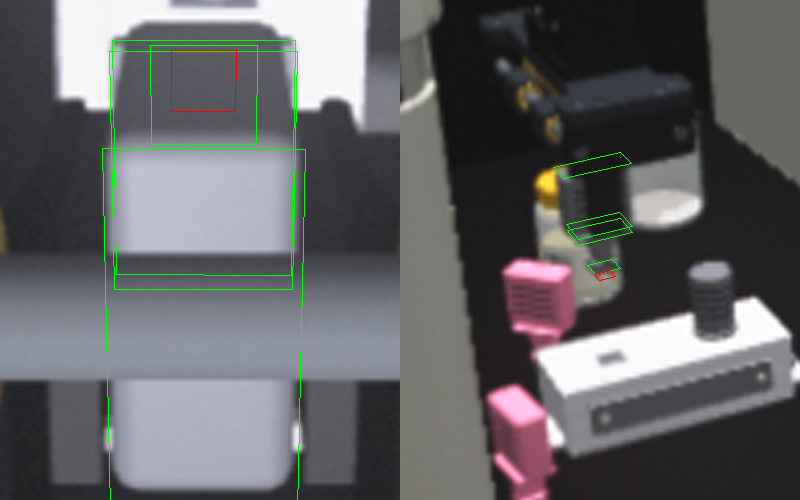

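```bash
cat > tgt.py <<'E'
from h import *
a=np.radians(2.93);xs=np.array([np.cos(a),np.sin(a),0]);ys=np.array([-np.sin(a),np.cos(a),0])
t=np.radians(25);n=-np.sin(t)*xs+np.cos(t)*np.array([0,0,1.]);L=np.array([.4911,-.3148,.118])+.036*xs
RT=np.c_[ys,np.cross(-n,ys),-n]
E
python3 - <<'E'
from tgt import *
np.set_printoptions(precision=4,suppress=True)
s=readout.read_state();R=s['tcp_rot'];p=s['position'];c=camera_model('wrist')
v2=int(proj(c,[p-[0,0,-.02]])[0][1]*4);v0=max(0,v2-250)
for dy,dz in((0,0),(0,2),(2,0)):
  r=[]
  for z,y in((74,20.5),(74,-20.5),(34,17),(30,17)):
    r.append((proj(c,[R@(np.array([y+dy,0,35.6+dz-z])/1000)+p])[0][1]+.5)*4-v0)
  print(dy,dz,np.round(r))
print('target',L+n*.1156,'hi',L+n*.22)
plan(L+n*.1156,RT,'final')
plan(np.array([.44,-.30,.42]),RT,'hi')
E
```

```text
0 0 [153. 506.  51.  41.]
0 2 [145. 494.  46.  36.]
2 0 [134. 490.  36.  26.]
target [ 0.4783 -0.3155  0.2228] hi [ 0.4342 -0.3177  0.3174]
final turn(tool,deg) [-25.36   1.57  -6.28] shift now-axes cm [-66.05   3.11  -8.29] shift final-axes cm [-65.96  -0.25  -9.49]
hi turn(tool,deg) [-25.36   1.57  -6.28] shift now-axes cm [-64.8   -0.94 -27.99] shift final-axes cm [-64.22   4.69 -28.94]
```

Call:
send_rows --moves '[[[0,0,0,0,0,-3,-1],[0,0,0,0,0,-4.5,-1],[0,0,0,0,0,-4.5,-1],[0,0,0,0,0,-4.5,-1],[0,0,0,0,0,-4.5,-1]]]'

```text
time_s: 9.5
position: [0.4881, 0.3459, 0.3497]
tcp_rot: [[0.061, 0.998, -0.006], [0.998, -0.061, -0.003], [-0.003, -0.006, -1.0]]
force: [0.8, 0.0, -0.6]
opening: 0.225
```

Call:
send_rows --moves '[[[0,0,0,-0.5,0,-4.5,-1],[0,0,0,-2,0,-2.5,-1],[0,0,-2,-3,-0.4,0,-1],[0,0,-2,-4,-0.5,0,-1],[0,0,-2.4,-4.4,-0.5,0,-1]]]'

```text
time_s: 10.0
position: [0.4702, 0.207, 0.4185]
tcp_rot: [[-0.054, 0.999, -0.006], [0.999, 0.054, -0.002], [-0.002, -0.006, -1.0]]
force: [0.7, -0.1, -0.7]
opening: 0.229
```

Call:
send_rows --moves '[[[0,0,0,-4.4,-0.5,0,-1],[0,0,0,-4.4,-0.5,0,-1],[0,0,0,-4.4,-0.5,0,-1],[0,0,0,-4.4,-0.5,0,-1],[0,0,0,-4.4,-0.5,0,-1]]]'

```text
time_s: 10.5
position: [0.4565, -0.0147, 0.419]
tcp_rot: [[-0.051, 0.999, -0.006], [0.999, 0.051, -0.001], [-0.001, -0.006, -1.0]]
force: [1.5, -0.8, -1.0]
opening: 0.227
```

Call:
send_rows --moves '[[[0,0,0,-4.4,-0.5,0,-1],[0,0,0,-4.4,-0.5,0,-1],[0,0,0,-4.4,-0.5,0,-1],[0,0,0,-4.4,-0.5,0,-1],[0,0,0,-4.4,-0.5,0,-1]]]'

```text
time_s: 11.0
position: [0.4427, -0.2358, 0.4194]
tcp_rot: [[-0.05, 0.999, -0.006], [0.999, 0.05, -0.0], [-0.0, -0.006, -1.0]]
force: [0.1, 0.9, -0.6]
opening: 0.229
```

Call:
send_rows --moves '[[[0,0,0,-3,-0.3,0,-1],[-5,0,0,-2,0,0,-1],[-5,0,0,0,0,0,-1],[-5,0,0,0,0,0,-1],[-5,0,0,0,0,0,-1]]]'

```text
time_s: 11.5
position: [0.4427, -0.2844, 0.4194]
tcp_rot: [[-0.05, 0.939, 0.339], [0.999, 0.047, 0.017], [-0.0, 0.34, -0.94]]
force: [0.6, -0.2, -1.2]
opening: 0.226
```

Call:
send_rows --moves '[[[-5,0,0,0,0,0,-1],[0,0,0,0,0,0,-1],[0,0,0,0,0,0,-1],[0,0,0,0,0,0,-1],[0,0,0,0,0,0,-1]]]'

```text
time_s: 12.0
position: [0.4437, -0.2843, 0.4206]
tcp_rot: [[-0.052, 0.907, 0.418], [0.999, 0.048, 0.02], [-0.002, 0.418, -0.908]]
force: [0.1, -1.5, -0.5]
opening: 0.232
```

```bash
python3 - <<'E'
from tgt import *
np.set_printoptions(precision=4,suppress=True)
s=readout.read_state();print(s['time_s'],s['position'],s['joint_positions'],s['qvel'])
plan(L+n*.1156-ys*.0015,RT,'final');print(s['tcp_rot']-RT)
E
```

```text
12.0 [ 0.4437 -0.2843  0.4206] [-57.5661   3.952   93.3189  22.5521  71.3085 -65.7283] [ 0.0137 -0.1116  0.2971  0.226  -0.1063 -0.3113]
final turn(tool,deg) [-0.28  0.08  0.1 ] shift now-axes cm [-3.4  -5.28 19.35] shift final-axes cm [-3.44 -5.37 19.32]
[[-0.0009  0.002  -0.0043]
 [-0.      0.0018 -0.0016]
 [-0.002  -0.0044 -0.002 ]]
```

Call:
send_rows --moves '[[[-0.28,0.08,0.1,-1.7,-2.6,0,-1],[0,0,0,-1.7,-2.7,2,-1],[0,0,0,0,0,3.5,-1],[0,0,0,0,0,3.5,-1],[0,0,0,0,0,3,-1]]]'

```text
time_s: 12.5
position: [0.4482, -0.3182, 0.288]
tcp_rot: [[-0.05, 0.905, 0.422], [0.999, 0.045, 0.022], [0.001, 0.422, -0.906]]
force: [1.0, 0.4, -1.5]
opening: 0.227
```

Call:
send_rows --moves '[[[0,0,0,0,0,2,-1],[0,0,0,0,0,2,-1],[0,0,0,0,0,1.5,-1],[0,0,0,0,0,0,-1],[0,0,0,0,0,0,-1]]]'

```text
time_s: 13.0
position: [0.4712, -0.3169, 0.2396]
tcp_rot: [[-0.051, 0.905, 0.422], [0.999, 0.046, 0.022], [0.0, 0.423, -0.906]]
force: [0.4, -0.9, 0.3]
opening: 0.226
```

```bash
python3 - <<'E'
from tgt import *
np.set_printoptions(precision=4,suppress=True)
s=readout.read_state();print(s['time_s'],s['position'],s['qvel'],s['force'],s['opening'])
plan(L+n*.1156-ys*.0015,RT,'final')
R=s['tcp_rot'];p=s['position']
out=[]
for nm in('wrist','side','top'):
    a=capture(nm);c=camera_model(nm)
    for t in ('lens',): print(nm,t,[(d['location'],round(d['p'],2)) for d in spot_in(nm,t)])
    z=2 if nm=='wrist' else 4
    im=cv2.resize(a,None,fx=z,fy=z,interpolation=2)
    for zz,hx,hy in((74,10,21),(34,12,17),(0,5,5)):
        Q=np.array([[1.5+sy*hy,sx*hx,35.6-zz] for sx,sy in((-1,-1),(1,-1),(1,1),(-1,1))])/1000
        cv2.polylines(im,[((proj(c,Q@R.T+p)+.5)*z).astype(int)],True,(0,255,0),1)
    th=np.linspace(0,6.28,24);Q=L+.016*(np.cos(th)[:,None]*ys+np.sin(th)[:,None]*RT[:,1])
    q=((proj(c,Q)+.5)*z).astype(int);cv2.polylines(im,[q],True,(0,0,255),1)
    u,v=q.mean(0).astype(int);u=max(u,130);v=max(v-40,200);out.append(cv2.copyMakeBorder(im,0,400,0,400,0)[v-200:v+200,u-130:u+130])
cv2.imwrite('pics/k.png',np.hstack(out))
E
```

```text
13.0 [ 0.4712 -0.3169  0.2396] [-0.5115 -1.3557 -0.2674  0.0243 -0.14   -0.1901] [ 0.3749 -0.9401  0.2562] 0.2257466382548034
final turn(tool,deg) [ 0.02 -0.02 -0.02] shift now-axes cm [-0.04 -0.07  1.83] shift final-axes cm [-0.04 -0.07  1.83]
wrist lens [([0.5314, -0.2958, 0.1046], 0.68)]
side lens []
top lens [([0.5501, -0.2964, 0.0929], 0.49)]
```

View pics/k.png

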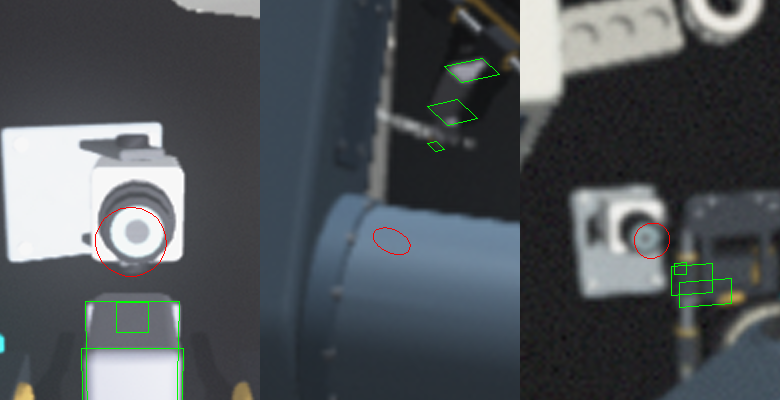

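Call:
send_rows --moves '[[[0,0,0,0,0,0.9,-1],[0,0,0,0,-0.05,0.9,-1],[0,0,0,0,0,0,-1],[0,0,0,0,0,0,-1],[0,0,0,0,0,0,-1]]]'

```text
time_s: 13.8
position: [0.4778, -0.3165, 0.2229]
tcp_rot: [[-0.05, 0.905, 0.422], [0.999, 0.045, 0.022], [0.001, 0.423, -0.906]]
force: [0.2, -0.3, -0.3]
opening: 0.226
```

```bash
python3 - <<'E'
from tgt import *
np.set_printoptions(precision=4,suppress=True)
s=readout.read_state();print(s['time_s'],s['position'],s['qvel'],s['force'],s['opening'])
plan(L+n*.1156-ys*.0015,RT,'final')
a=capture('wrist');c=camera_model('wrist');np.save('cam3.npy',c,allow_pickle=True);cv2.imwrite('pics/w3.png',a)
q=proj(c,[L])[0];x0,y0=int(q[0]-65),int(q[1]-50);x0=max(x0,0);y0=max(y0,0);print(q,x0,y0)
cv2.imwrite('pics/l.png',cv2.resize(a[y0:y0+100,x0:x0+130],None,fx=6,fy=6,interpolation=cv2.INTER_CUBIC))
for z in(74,34): print(z,proj(c,np.array([[1.5+ -y,x,35.6-z] for x,y in((-10,21),(10,21),(-10,-21),(10,-21))])/1000@s['tcp_rot'].T+s['position']))
E
```

```text
13.8 [ 0.4778 -0.3165  0.2229] [-0.1043 -0.3647 -0.1479  0.0391  0.0674 -0.0547] [ 0.2362 -0.3184 -0.2758] 0.22567014417594625
final turn(tool,deg) [ 0.02 -0.   -0.07] shift now-axes cm [-0.05  0.04  0.03] shift final-axes cm [-0.05  0.04  0.03]
[279.3304 203.7557] 214 153
74 [[255.6111 342.6698]
 [302.2649 342.6817]
 [253.623  251.8419]
 [304.3669 251.8625]]
34 [[260.466  294.6964]
 [297.3897 294.7088]
 [259.263  220.8273]
 [298.6799 220.8454]]
```

View pics/l.png

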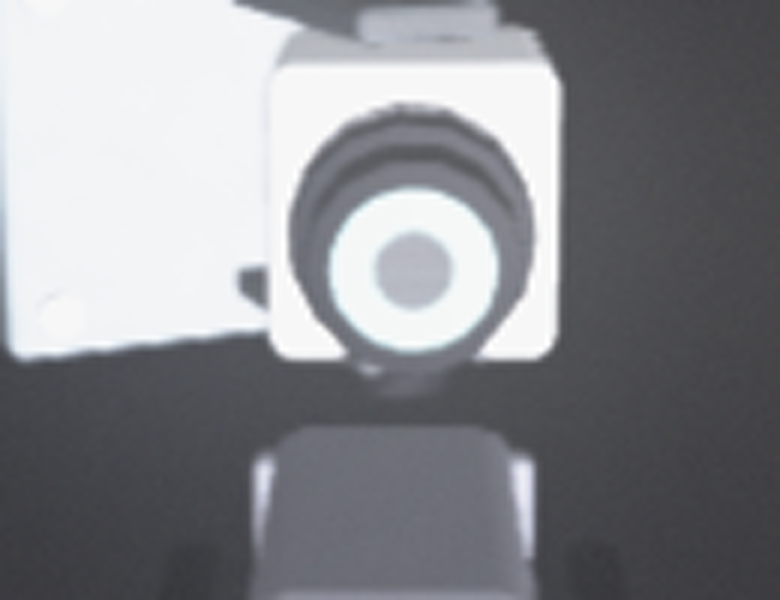

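```bash
python3 - <<'E'
from tgt import *
from scipy.optimize import least_squares
np.set_printoptions(precision=4,suppress=True)
c3=np.load('cam3.npy',allow_pickle=True).item()
s=readout.read_state();T=camera_model('wrist')['pose'];R=s['tcp_rot'];p=s['position']
tw=R.T@(T[:3,3]-p);Rw=R.T@T[:3,:3]
R1=Ro.from_matrix([[-.007,1,.001],[1,.007,.002],[.002,.001,-1]]).as_matrix();p1=np.array([.467,-.2709,.4202])
c1=dict(c3);P=np.eye(4);P[:3,:3]=R1@Rw;P[:3,3]=p1+R1@tw;c1['pose']=P
f=lambda a,z,o:(np.array(a)+.5)/z-.5+o
c=f([[135,120],[607,97],[605,452],[148,473],[347,412]],8,[280,145]);l3=f([[413,266]],6,[214,153])
front=f([[272,62],[560,62],[560,360],[270,360]],6,[214,153])
def res(v,full=1):
    x,y,a,w=*v,3
    M=Ro.from_euler('z',a).as_matrix();t=.006
    Q=np.array([[.005,.039,t],[.105,.039,t],[.105,-.039,t],[.005,-.039,t],[.036,0,.118]])@M.T+[x,y,0]
    r=(proj(c1,Q)-c).ravel()
    return np.r_[r,(proj(c3,Q[4:])-l3).ravel()] if full else r
for full in(0,1):
    r=least_squares(res,[.49,-.31,.05],args=(full,));print(r.x,np.degrees(r.x[2]),r.fun.reshape(-1,2)[4:])
x,y,a=least_squares(res,[.49,-.31,.05],args=(0,)).x
print('pred lens in w3',proj(c3,[[x+.036*np.cos(a),y+.036*np.sin(a),.118]]),'obs',l3)
print('lens via w3',onz(c3,l3[0],.118),'L',L)
# level edges of head in w3: direction in image vs tool
e=front[1]-front[0];print('front edge slope deg',np.degrees(np.arctan2(e[1],e[0])))
E
```

```text
[ 0.4941 -0.3093  0.057 ] 3.2661124640030295 [[0.4276 0.2388]]
[ 0.4939 -0.3093  0.0567] 3.2505225822458423 [[0.3308 0.1977]
 [0.2427 0.0889]]
pred lens in w3 [[282.8034 197.0644]] obs [[282.4167 196.9167]]
lens via w3 [ 0.5297 -0.3072  0.118 ] L [ 0.5271 -0.313   0.118 ]
front edge slope deg 0.0
```

```bash
sed -i 's/2\.93/3.25/; s/\.4911,-\.3148/.4940,-.3093/' tgt.py; python3 - <<'E'
from tgt import *
plan(L+n*.1156-ys*.001,RT,'final')
E
```

```text
final turn(tool,deg) [ 0.03  0.15 -0.36] shift now-axes cm [0.54 0.32 0.18] shift final-axes cm [0.54 0.32 0.18]
```

Call:
send_rows --moves '[[[0,0.15,-0.35,0.27,0.16,0.09,-1],[0,0,0,0.27,0.16,0.09,-1],[0,0,0,0,0,0,-1],[0,0,0,0,0,0,-1],[0,0,0,0,0,0,-1]]]'

```text
time_s: 14.35
position: [0.4812, -0.311, 0.2228]
tcp_rot: [[-0.057, 0.905, 0.422], [0.998, 0.051, 0.024], [-0.0, 0.423, -0.906]]
force: [0.9, 0.6, -1.4]
opening: 0.231
```

Call:
send_rows --moves '[[[0,0,0,0,0,0,-1],[0,0,0,0,0,0,-1],[0,0,0,0,0,0,-1],[0,0,0,0,0,0,-1],[0,0,0,0,0,0,-1]]]'

```text
time_s: 14.85
position: [0.4811, -0.311, 0.2228]
tcp_rot: [[-0.056, 0.905, 0.422], [0.998, 0.051, 0.024], [0.0, 0.423, -0.906]]
force: [-0.3, -0.3, -0.2]
opening: 0.229
```

```bash
python3 - <<'E'
from tgt import *
np.set_printoptions(precision=4,suppress=True)
s=readout.read_state();print(s['time_s'],s['position'],s['qvel'],s['opening'])
plan(L+n*.1156-ys*.001,RT,'final')
R=s['tcp_rot'];p=s['position']
a=capture('wrist');c=camera_model('wrist');z=5
x0,y0=214,150
im=cv2.resize(a[y0:y0+115,x0:x0+130],None,fx=z,fy=z,interpolation=cv2.INTER_CUBIC)
def pl(Q,col): cv2.polylines(im,[((proj(c,Q)+.5-[x0,y0])*z).astype(int)],True,col,1)
for zz,hx,hy in((74,10,21),(34,12,17),(30,12,17),(0,5,5)):
    pl(np.array([[1+sy*hy,sx*hx,35.6-zz] for sx,sy in((-1,-1),(1,-1),(1,1),(-1,1))])/1000@R.T+p,(0,255,0))
th=np.linspace(0,6.28,40)
for r in(.016,.0118): pl(L+r*(np.cos(th)[:,None]*ys+np.sin(th)[:,None]*RT[:,1]),(0,0,255))
cv2.imwrite('pics/m.png',im)
E
```

```text
14.85 [ 0.4811 -0.311   0.2228] [ 0.0145 -0.0744  0.042  -0.04    0.0545 -0.0851] 0.22907589352290395
final turn(tool,deg) [ 0.03 -0.   -0.02] shift now-axes cm [-0.    0.01  0.  ] shift final-axes cm [-0.    0.01  0.  ]
```

View pics/m.png

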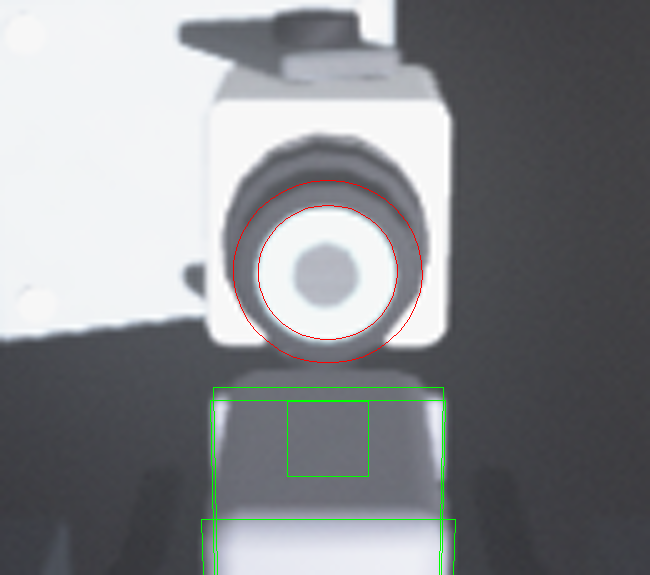

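```bash
python3 -c "
from rig import *
print(bot.hand_in())"
```

```text
the job is handed in; nothing more can be done
None
```

I pulled the flat-handled plug straight up out of the box. It is now held still in front of the grey-white inspection camera's lens, and I handed the job in about 15 s into the 45 s allowed.

**Pull:** The pull force peaked at about 6 N in the readings. A picture taken right after showed the round-handled plug still seated. I did not look again at it, or at the loose things, before handing in. The only contact I commanded was with the flat plug, and no force reading after the pull suggested any other.

**Final pose:** By my measurements the gripper is within 0.1 mm and 0.04° of the target. The pins are square to the lens with their tips about 80 mm away, the handle's broad side is level, and the arm is at rest.

**A mistake I corrected:** My first fix of the camera's position used a wrist pose read after the picture, while the arm was still settling. It was about 6 mm off. A close-up at the end showed this; I refitted and moved, and the last picture shows the lens where I predicted it.

**Unsettled:** The plug's sideways position in the jaws disagrees between picture features, from about -0.5 to +1.5 mm. I assumed +1 mm, so centring could be off by about 1.5 mm, plus up to 2 mm of camera calibration error. I saw no sign of the plug slipping in the grip, but I could not rule out a slip of 1–2 mm.

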